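# Rebuild the swivel stack of a bedside monitor mount

## Robot

A 7-joint arm with a two-finger parallel gripper is mounted at the origin on the work surface. World frame = base frame: x ahead of the robot, y to its left, z up, the work surface at z = 0. Lengths are in m, angles in rad, forces in N, time in s.
With the tool pointing down it reaches from about 0.425 to 0.875 m from the base axis. Payload 4.7 kg.
Tool frame: the origin (TCP) lies midway between the tips of the shut fingers; the grasp point (between the pads) lies 19 mm behind it (robot.grip_depth is the distance from the TCP to the grasp point, in m); z points along the fingers, y is the line along which they close (so a half turn about z gives the same grasp; the last joint's range is limited). The gripper opens to 85 mm and grips with 20 to 120 N. Pads are 22 mm wide; open, the fingers measure 114 mm over their backs; the gripper's body (76 mm by 85 mm) begins 54 mm behind the grasp point. The pads swing forward as they close: fully open they stand 13 mm farther back than shut.
Start: joints at [1.309, 0.321, -0.07, 1.45, 0.023, 1.371, -0.057], TCP at [0.177, -0.625, 0.231] pointing down, gripper open.
Joint ranges: [-2.86, 2.86], [-0.3, 2.09], [-1.38, 1.24], [0.06, 2.45], [-1.56, 4.7], [0.09, 2.05], [-2.69, 2.69]. Speed limits (rad/s): [2.57, 2.57, 3.14, 3.14, 3.14, 3.14, 3.14].

## Interface

Orientations are given as a rotation vector (axis times angle).
In Python, from plant import robot, imaging gives the robot as it stands.
- The arm moves only by the shell command python3 -m inch 'ROWS' [FORCE]. ROWS is JSON, a list of rows, each a list of 3 entries, a list of its own where there are three numbers: the shift along the tool's x, y, z in units of 25 mm (1.0 is 25 mm), then the turn, a rotation vector about the tool's x, y, z in units of 6 degrees (1.0 is 6 degrees), then the closure, from -1 (fully open) to 1 (shut). In form: [[[tx, ty, tz], [rx, ry, rz], claw], ...]. A call has 1 to 8 rows; each row is the pose to reach, as a shift and turn from the pose commanded when the call began, along the tool's axes at that moment; what a row does not reach only later rows make up. A row lasts 1/10 s, in which the tool goes at most 50 mm and 8.59 degrees, less where a joint would pass 70% of its speed; a pose out of reach is approached as far as the arm can. A call with a gripper value outside its range is refused whole. The fingers move at their own pace and stop on an object; FORCE is the grip in N (left out, the last holds). Time passes only in rows, so rows that repeat a pose let the fingers close. It gives the time, the measured TCP pose, the force, the opening and the grip force at its end, in the units of the state.
- robot.sense(): the state, without advancing time (a new reading comes with each control period).
- imaging.capture(name): name is "side" or "top"; returns the picture (480x640x3 uint8, red, green, blue); there is no depth.
- imaging.camera_info(name): a dict with "K" (3x3 intrinsics, pixels), "R" (3x3) and "t" (3): a world point X has camera coordinates R X + t. Camera axes: x right, y down, z forward; pixel columns grow to the right and rows downward; lengths in m; the calibration is good to about 2 mm. A picture is of the moment at which its call begins. camera_info takes no time and is no camera call.
- robot.close_job(): hands the job in; it is judged then, once.
Trained networks look in the newest picture that a camera, given by its name, has taken for a name from the list of things; names that differ only in an ending like _2 or _b are one class to them, and where a whole thing is asked for, a point or a joint stands for the part that bears it (a point fixed in the world has none). Each returns a list of dicts, best first, with "p" (0 to 1); they miss things now and then, are a little off and sometimes report something else, mostly with a low value. They report only what shows in the picture. A call takes as long as a camera call. They do not tell look-alikes from the thing itself.
- imaging.find_in(camera, target): "rect" ([left, top, width, height] in pixels, round what is visible of it).
The state is a dict: "time": time; "joint_positions": joint angles; "qvel": joint speeds; "joint_efforts": joint torques, N m; "eef_pos": TCP position; "orientation": TCP orientation; "ft_force": force on the tool from outside, world axes, zero at the start; "moment": the same for the moment, N m; "width": opening from 0.0 (shut) to 1.0 (fully open); "finger_force": force on a finger pad.
Only numpy, scipy, OpenCV 4.12 (cv2) and the standard library are available. Lean on these libraries where they do the work, as an engineer would, in place of code of your own. Each camera call takes 0.05 s, during which the arm holds its last target. There are 200 camera calls.

## Task

Rebuild the swivel of the bedside monitor mount: thread the three loose parts over its upright stud in this order, first the spacer sleeve, then the flat washer, then the bushing with its flange down, and then push the finished stack gently down until the disc under it has sunk fully home and let go. The stud stands loose in its slot, a little off the middle of the mount, so feel for it, do not lean hard on the mount, and leave the other things on the table alone.

Things in the scene. Friction and masses are not known exactly. Their poses are not given: they have to be found in the camera images.
- mount: monitor mount, fixed to the table: grey foot plate 110 x 110 mm, 8 mm thick, over its middle an aluminium disc (60 mm across, 6 mm thick) with an upright steel stud through it. Origin: centre of the plate's underside, on the table; z up, x and y along the plate's edges. The disc's top is 20 mm above the origin when up, 14 mm when home. More than 40 N of contact force harms the mount
- stud_mid (a point): a point fixed to the mount, 88 mm straight above its origin: the middle of the field where the stud's top may be. The stud, a 12 mm round upright bar with its top at this height (rim bevelled 1 mm), stands up to 6.5 mm from here in the mount's x and also up to 6.5 mm in its y, different each time, not reported; it shifts only if pushed sideways with over about 12 N
- pad (a joint): how far the aluminium disc has been pushed down, m: 0 = up (start), 0.006 = fully home on its stop. It slides stiffly (about 8 N of steady push to move it) and stays where it is left
- spacer: spacer sleeve, loose: plain aluminium tube standing upright, 32 mm outside, 15 mm bore, 30 mm long. Origin: centre of its underside, z along its axis. Fits the 12 mm stud with 1.5 mm play all round
- washer: flat thick steel washer lying flat, loose: 40 mm outside, 15 mm bore, 8 mm thick. Origin: centre of its underside, z along its axis
- bushing: white plastic flanged bushing, loose, standing flange down as it must go on the stud: flange 40 mm across and 5 mm thick, above it a sleeve 26 mm across and 15 mm high (20 mm in all), 15 mm bore. Origin: centre of the flange's underside, z up through the sleeve
- nut: bystander: dark steel hexagon nut blank, 30 mm across flats, 12 mm thick, no hole; origin centre of underside
- knob_screw: bystander: black clamping knob 42 mm across, 18 mm high, standing on its head with a 10 mm screw pointing up 20 mm; origin centre of underside
- wrench: bystander: steel open-end wrench 160 mm long, lying flat; origin under its middle
- tape: bystander: roll of white paper tape lying flat, 84 mm outside, 60 mm hole, 25 mm high; origin centre of underside
- dispenser: bystander: hand-gel pump bottle, 76 mm across, 200 mm high; origin centre of underside
Not all that is in view belongs to the job. What is meant by the mount is not pink or yellow, and is the smaller of those in its own colour.

How it is judged:
On the way, in this order (a step that is already met when the one before it is completed fails the run):
1. the spacer sleeve is on the stud, down on the disc (horizontal distance between spacer and mount below 0.0115 m and z of spacer in the frame of mount between 0.01 and 0.0225 m and angle between the z axis of spacer and the z axis of mount, either way round below 0.12 rad), for 0.2 s.
2. the washer is on the stud, flat on the spacer (all of step 1 and horizontal distance between washer and mount below 0.0115 m and z of washer in the frame of mount between 0.041 and 0.0525 m and angle between the z axis of washer and the z axis of mount, either way round below 0.12 rad), for 0.2 s.
3. the bushing is on the stud, flange down on the washer (all of step 2 and horizontal distance between bushing and mount below 0.0115 m and z of bushing in the frame of mount between 0.049 and 0.0605 m and angle between bushing's own z axis and vertical below 0.12 rad), for 0.2 s.
At the end, for the whole second after the job is handed in: Spacer, washer and bushing (flange down) sit on the stud in that order from below, each flat (within 0.12 rad), centred within 11.5 mm of the mount's origin and at its seated height within 2.5 mm, the disc is pressed at least 4.5 of its 6 mm, and all three are at rest (horizontal distance between each of spacer, washer, bushing and mount below 0.0115 m and z of spacer in the frame of mount between 0.01 and 0.0165 m and angle between the z axis of each of spacer, washer and the z axis of mount, either way round below 0.12 rad and z of washer in the frame of mount between 0.041 and 0.0465 m and z of bushing in the frame of mount between 0.049 and 0.0545 m and angle between bushing's own z axis and vertical below 0.12 rad and value of joint pad above 0.0045 m and linear speed of each of spacer, washer, bushing below 0.02 m/s); the robot touches nothing.
It fails at once if more than 40 N of contact force on the mount, its disc or stud (contact force between mount and anything else above 40 N).
It fails at once if a bystander (nut, knob, wrench, tape or dispenser) is moved by more than 20 mm (distance of any of nut, knob_screw, wrench, tape, dispenser from where it was at the start of the episode above 0.02 m).
It also fails if it takes over 72 s, if anything falls off the work surface, if the arm or the gripper's body presses on something with over 40 N, if the wrist force passes 120 N, or if a joint passes its speed limit or range.

## Working session

There is one attempt and no reset: what is moved stays moved. The work goes in short steps, Python scripts to look and compute and a shell command to move; the robot and the scene stay as the last step left them, time stands still between calls to the robot, and variables do not carry over. Pictures are saved under pics/ and viewed, at most 10 in all, crops included, and the job is handed in when it is done.

```bash
ls; mkdir -p pics; python3 - <<'E'
from plant import robot, imaging
import cv2
for c in("top","side"):
    im=imaging.capture(c); cv2.imwrite(f"pics/{c}0.png",im[:,:,::-1])
    i=imaging.camera_info(c); print(c,i["K"],i["R"],i["t"])
    for n in("mount","spacer","washer","bushing","nut","knob_screw","wrench","tape","dispenser"):
        print(n,[( [round(v) for v in d["rect"]],round(d["p"],2)) for d in imaging.find_in(c,n)][:5])
print(robot.sense())
E
```

```text
pics
top [[504.95271797   0.         316.15508207]
 [  0.         504.95271797 241.1573175 ]
 [  0.           0.           1.        ]] [[ 4.67286534e-03 -9.99385492e-01 -3.47390715e-02]
 [-9.92065316e-01 -2.68443445e-04 -1.25723255e-01]
 [ 1.25636672e-01  3.50509157e-02 -9.91456938e-01]] [0.0227621  0.52006156 0.97929209]
mount [([259, 266, 83, 84], 0.9), ([230, 186, 56, 58], 0.86), ([147, 244, 63, 65], 0.71)]
spacer [([382, 259, 21, 17], 0.43)]
washer [([398, 169, 16, 17], 0.84)]
bushing [([460, 272, 18, 20], 0.79)]
nut []
knob_screw [([317, 186, 20, 18], 0.64), ([399, 169, 16, 20], 0.16)]
wrench [([237, 99, 50, 67], 0.91)]
tape [([471, 191, 42, 38], 0.68)]
dispenser [([113, 130, 68, 56], 0.71)]
side [[572.23864404   0.         318.04902616]
 [  0.         572.23864404 241.45160271]
 [  0.           0.           1.        ]] [[-0.89296333 -0.44981014  0.01695075]
 [-0.35286523  0.67613472 -0.64678278]
 [ 0.27946846 -0.58353464 -0.76248587]] [0.4652242  0.24623788 1.11469897]
mount [([426, 177, 87, 75], 0.88), ([225, 281, 72, 61], 0.79), ([235, 365, 82, 79], 0.62), ([316, 276, 93, 8
[... 308 characters left out ...]
array([ 1.30912139,  0.32102408, -0.07008512,  1.4504722 ,  0.02259816,
        1.37077041, -0.05690385]), 'qvel': array([ 7.19111037e-04, -1.30482699e-03, -1.86932379e-03, -1.05828618e-03,
       -6.29699285e-04,  4.82854747e-05,  1.93589068e-04]), 'joint_efforts': array([-1.62064152e-04, -4.93405473e+01, -3.81354243e-01, -3.14583063e+01,
        1.34264922e-02,  1.57902505e-03, -1.15841766e-05]), 'eef_pos': array([ 0.17697067, -0.62548886,  0.23134674]), 'orientation': array([ 3.11165735e+00,  4.31798714e-01, -4.30162438e-05]), 'ft_force': array([-0.44757268, -0.12343675,  0.44564911]), 'moment': array([0.0464765 , 0.04367077, 0.00789633]), 'finger_force': 0.0, 'width': 1.0016716090717301}
```

View pics/top0.png

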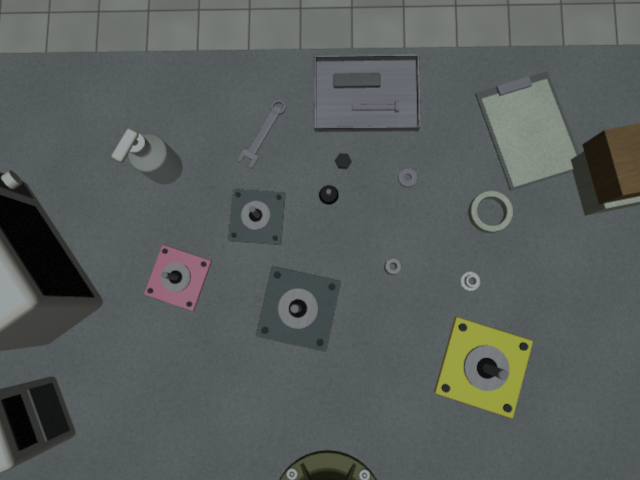

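View pics/side0.png

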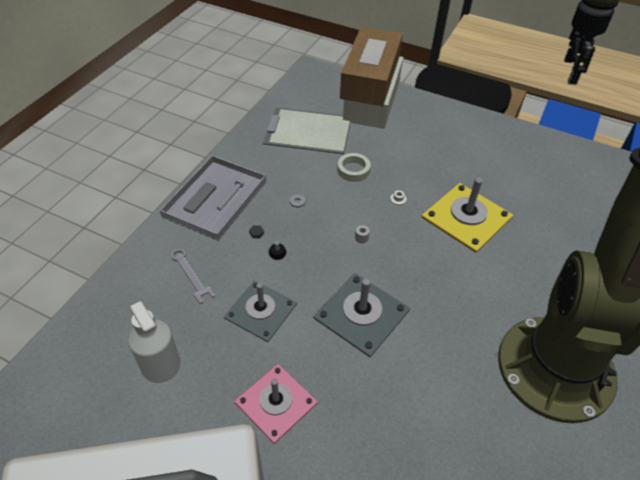

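Candidates for the mount in the top picture are small grey (257,215), large grey (298,308), pink (178,277) and yellow (485,367). By the description it is the small grey one. The parts there are spacer (393,267), washer (408,178) and bushing (470,281). Next I'll check these in one close crop.

```bash
cat > h.py <<'E'
import numpy as np, cv2
from plant import robot, imaging
from scipy.optimize import least_squares
from scipy.spatial.transform import Rotation as Ro
I={c:imaging.camera_info(c) for c in("top","side")}
def proj(c,X):
    i=I[c];p=(np.atleast_2d(X)@np.array(i["R"]).T+i["t"])@np.array(i["K"]).T
    return p[:,:2]/p[:,2:]
def ray(c,u,z):
    i=I[c];R=np.array(i["R"]);d=R.T@np.linalg.solve(i["K"],[u[0],u[1],1]);o=-R.T@i["t"]
    return o+d*(z-o[2])/d[2]
def cyl(r,z):
    a=np.linspace(0,2*np.pi,60);return np.vstack([np.c_[r*np.cos(a),r*np.sin(a),0*a+q] for q in z])
def rect(p): return np.r_[p.min(0),p.max(0)]
E
python3 - <<'E'
from h import *
P={"spacer":cyl(.016,[0,.03]),"washer":cyl(.02,[0,.008]),"bushing":np.vstack([cyl(.02,[0,.005]),cyl(.013,[.02])]),"tape":cyl(.042,[0,.025]),"knob_screw":cyl(.021,[0,.018])}
C={"spacer":((393,267),(362,234)),"washer":((408,178),(298,200)),"bushing":((470,281),(399,197))}
for n in P:
    for c in I:
        f=imaging.find_in(c,n)
        if not f: print(n,c,"none");continue
        x,y,w,h=f[0]["rect"]; m=np.array([x,y,x+w,y+h])
        s=least_squares(lambda q:rect(proj(c,P[n]+[q[0],q[1],0]))-m, ray(c,(x+w/2,y+h/2),0)[:2])
        print(n,c,s.x.round(4),s.fun.round(1))
for c,u in(("top",(257,215)),("side",(260,308)),("top",(298,308)),): print("mount",c,ray(c,u,.008))
t=imaging.capture("top");s=imaging.capture("side")
def cr(im,x,y,w,z): return cv2.resize(im[y-w:y+w,x-w:x+w],(z,z),interpolation=cv2.INTER_CUBIC)
A=np.hstack([cr(t,257,215,34,400),cr(s,260,305,34,400)])
B=np.hstack([cr(im,x,y,14,200) for im,x,y in((t,393,267),(t,408,178),(t,470,281),(s,362,234))])
cv2.imwrite("pics/c1.png",np.vstack([A,B])[:,:,::-1])
E
```

```text
spacer top [ 0.4687 -0.1302] [ 1.9 -0.1 -1.8  0.1]
spacer side [ 0.4704 -0.1259] [-1.1 -1.2  1.   1.2]
washer top [ 0.6564 -0.1616] [-1.7 -1.3  1.7  1.2]
washer side [ 0.6573 -0.1618] [-0.9  1.3  0.9 -1.3]
bushing top [ 0.4403 -0.2848] [-1.5  0.1  1.5 -0.1]
bushing side none
tape top [ 0.5853 -0.333 ] [-1.8 -2.3  1.8  2.3]
tape side [ 0.578  -0.3234] [ 0.8 -0.4 -0.8  0.4]
knob_screw top [0.6187 0.0018] [ 0.  -1.9 -0.   2. ]
knob_screw side [ 0.6208 -0.0022] [-0.9 -1.4  0.9  1.3]
mount top [0.57795025 0.14818549 0.008     ]
mount side [0.58013002 0.14976286 0.008     ]
mount top [0.38680915 0.06107779 0.008     ]
```

View pics/c1.png

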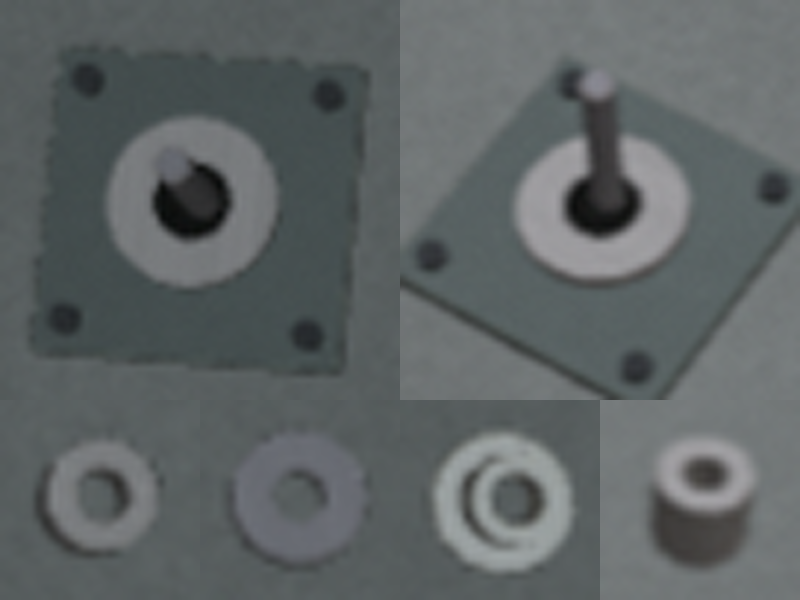

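The crop shows the small grey mount. The stud top is at about (252,208) in the top picture and (259,285) in the side picture. The spacer, washer and bushing are each plain to see, and the bushing stands flange down.

```bash
python3 - <<'E'
from h import *
def px(o,p,s): return np.array(o)+(np.array(p)+.5)/s-.5
a,b=400/68,200/28
for n,c,u,z in (("stud","top",px((223,181),(173,162),a),.088),("stud","side",px((226,271),(197,83),a),.088),
 ("disc","top",px((223,181),(191,201),a),.02),("disc","side",px((226,271),(201,207),a),.02),
 ("spacer","top",px((379,253),(102,97),b),.03),("spacer","side",px((348,220),(105,73),b),.03),("washer","top",px((394,164),(100,97),b),.008),
 ("bush","top",px((456,267),(103,102),b),.005),("bush","top",px((456,267),(116,98),b),.02)): print(n,c,ray(c,u,z).round(4))
# subpixel disc / stud base / bolt heads: plate corners yaw
for q in ((89,80),(329,97),(307,335),(65,318)): print(ray("top",px((223,181),q,a),.008).round(4))
s=robot.sense();R=Ro.from_rotvec(s["orientation"]).as_matrix();print(R.round(3))
E
```

```text
stud top [0.577  0.1457 0.088 ]
stud side [0.5781 0.1472 0.088 ]
disc top [0.5763 0.1503 0.02  ]
disc side [0.5786 0.1519 0.02  ]
spacer top [ 0.4704 -0.1287  0.03  ]
spacer side [ 0.4734 -0.1275  0.03  ]
washer top [ 0.6572 -0.1643  0.008 ]
bush top [ 0.4428 -0.2862  0.005 ]
bush top [ 0.4432 -0.2859  0.02  ]
[0.6222 0.1896 0.008 ]
[0.6158 0.1039 0.008 ]
[0.5307 0.1104 0.008 ]
[0.5367 0.196  0.008 ]
[[ 0.962  0.272 -0.   ]
 [ 0.272 -0.962 -0.   ]
 [-0.     0.    -1.   ]]
```

```bash
cat > go.py <<'E'
import sys
from h import *
# usage: go.py x y z : rows shift/turn to reach pos with tool x = world x, pointing down
s=robot.sense();R=Ro.from_rotvec(s["orientation"])
t=np.array([float(v) for v in sys.argv[1:4]])
T=Ro.from_matrix(np.diag([1,-1,-1.]))
print("t",round(s["time"],2),"pos",s["eef_pos"].round(4),"F",s["ft_force"].round(1),"w",round(s["width"],3))
print("shift",(R.inv().apply(t-s["eef_pos"])/.025).round(2),"turn",((R.inv()*T).as_rotvec(degrees=True)/6).round(2))
E
python3 -m inch '[[[16.7,-15.9,0],[0,0,2.63],-1],[[16.7,-15.9,0],[0,0,2.63],-1],[[16.7,-15.9,0],[0,0,2.63],-1],[[16.7,-15.9,0],[0,0,2.63],-1],[[16.7,-15.9,0],[0,0,2.63],-1],[[16.7,-15.9,0],[0,0,2.63],-1],[[16.7,-15.9,0],[0,0,2.63],-1],[[16.7,-15.9,0],[0,0,2.63],-1]]' 40
python3 go.py .471 -.128 .1
```

```text
time: 2.4
eef_pos: [0.3814, -0.2794, 0.2317]
orientation: [3.14, 0.0, 0.001]
ft_force: [0.3, -0.3, 0.8]
width: 0.999
finger_force: 0.0
t 2.4 pos [ 0.3814 -0.2794  0.2317] F [ 0.3 -0.3  0.8] w 0.999
shift [ 3.58 -6.06  5.26] turn [ 0.01 -0.01  0.  ]
```

```bash
python3 -m inch '[[[3.58,-6.06,5.2],[0,0,0],-1],[[3.58,-6.06,5.2],[0,0,0],-1],[[3.58,-6.06,5.2],[0,0,0],-1],[[3.58,-6.06,5.2],[0,0,0],-1],[[3.58,-6.06,5.2],[0,0,0],-1],[[3.58,-6.06,5.2],[0,0,0],-1]]' >/dev/null
python3 go.py .471 -.128 .006; python3 - <<'E'
from h import *
t=imaging.capture("top");s=imaging.capture("side")
def cr(im,x,y,w,z): return cv2.resize(im[y-w:y+w,x-w:x+w],(z,z),interpolation=cv2.INTER_CUBIC)
cv2.imwrite("pics/c2.png",np.hstack([cr(t,393,267,40,400),cr(s,362,220,40,400)])[:,:,::-1])
E
```

```text
t 3.0 pos [ 0.4698 -0.1264  0.0997] F [-0.4 -0.2  0.2] w 1.003
shift [0.06 0.08 3.75] turn [-0.02  0.03  0.06]
```

View pics/c2.png

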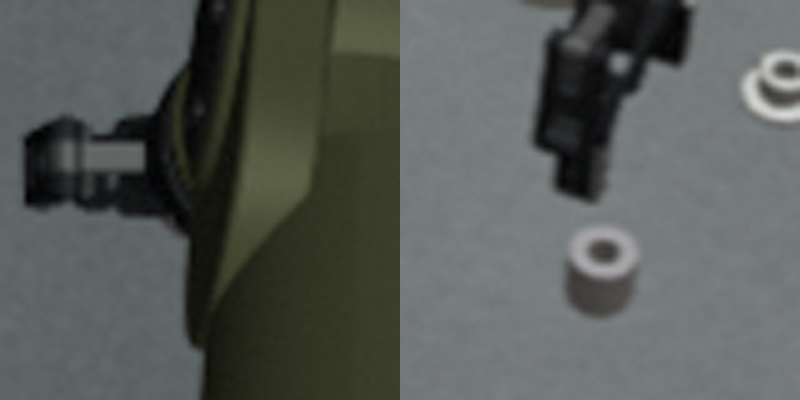

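The gripper is open above the spacer and clear of it, so I'll go down and grip.

```bash
python3 -m inch '[[[0.06,0.06,1.5],[0,0,0],-1],[[0.06,0.06,2.8],[0,0,0],-1],[[0.06,0.06,3.72],[0,0,0],-1],[[0.06,0.06,3.72],[0,0,0],-1],[[0.06,0.06,3.72],[0,0,0],1],[[0.06,0.06,3.72],[0,0,0],1],[[0.06,0.06,3.72],[0,0,0],1],[[0.06,0.06,3.72],[0,0,0],1]]' 40
python3 -m inch '[[[0,0,0],[0,0,0],1],[[0,0,0],[0,0,0],1],[[0,0,0],[0,0,0],1],[[0,0,-2],[0,0,0],1],[[0,0,-4],[0,0,0],1],[[0,0,-6],[0,0,0],1],[[0,0,-7],[0,0,0],1],[[0,0,-7],[0,0,0],1]]'
python3 go.py .5775 .1465 .18
```

```text
time: 3.9
eef_pos: [0.4726, -0.1317, 0.0098]
orientation: [3.14, 0.0, 0.004]
ft_force: [-1.7, 0.7, 7.5]
width: 0.361
finger_force: 39.0
time: 4.7
eef_pos: [0.4745, -0.1318, 0.1884]
orientation: [3.137, 0.001, 0.013]
ft_force: [-0.5, 0.2, -0.2]
width: 0.361
finger_force: 40.1
t 4.7 pos [ 0.4745 -0.1318  0.1884] F [-0.5  0.2 -0.2] w 0.361
shift [  4.12 -11.13   0.32] turn [ 0.04 -0.08  0.  ]
```

```bash
python3 -m inch '[[[4.12,-11.13,0.3],[0.04,-0.08,0],1],[[4.12,-11.13,0.3],[0.04,-0.08,0],1],[[4.12,-11.13,0.3],[0.04,-0.08,0],1],[[4.12,-11.13,0.3],[0.04,-0.08,0],1],[[4.12,-11.13,0.3],[0.04,-0.08,0],1],[[4.12,-11.13,0.3],[0.04,-0.08,0],1],[[4.12,-11.13,0.3],[0.04,-0.08,0],1],[[4.12,-11.13,0.3],[0.04,-0.08,0],1]]' >/dev/null
python3 -m inch '[[[0,0,1],[0,0,0],1],[[0,0,2],[0,0,0],1],[[0,0,2.4],[0,0,0],1],[[0,0,2.4],[0,0,0],1]]'
python3 go.py .5775 .1465 .105; python3 - <<'E'
from h import *
t=imaging.capture("top");s=imaging.capture("side")
def cr(im,x,y,w,z): return cv2.resize(im[y-w:y+w,x-w:x+w],(z,z),interpolation=cv2.INTER_CUBIC)
cv2.imwrite("pics/c3.png",np.hstack([cr(t,257,215,34,400),cr(s,260,285,34,400)])[:,:,::-1])
E
```

```text
time: 5.9
eef_pos: [0.5727, 0.1452, 0.114]
orientation: [-3.139, 0.003, 0.019]
ft_force: [-0.9, -0.3, 0.4]
width: 0.356
finger_force: 40.1
t 5.9 pos [0.5727 0.1452 0.114 ] F [-0.9 -0.3  0.4] w 0.356
shift [ 0.2  -0.05  0.36] turn [-0.02  0.11 -0.02]
```

View pics/c3.png

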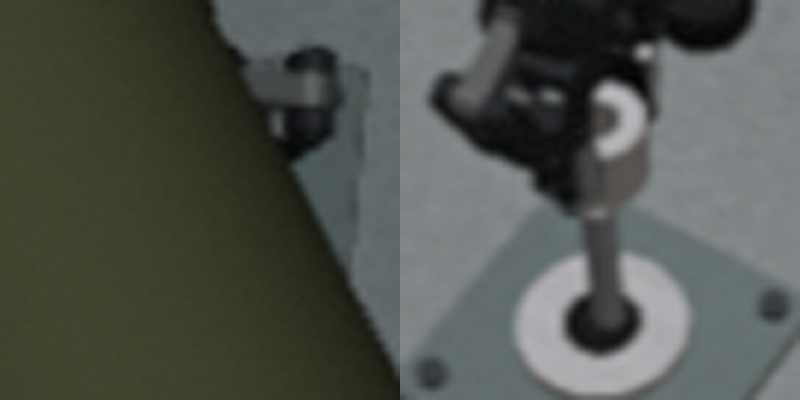

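The side view shows the spacer in the fingers above the stud, with its top face centred near pixel (260.3,270.7). The top view is blocked by the arm.

```bash
python3 -m inch '[[[0.2,-0.05,0],[0,0.11,0],1],[[0.2,-0.05,0],[0,0.11,0],1],[[0.2,-0.05,0],[0,0.11,0],1]]' >/dev/null;python3 go.py .5775 .1465 .105; python3 - <<'E'
from h import *
p=np.array([226,251])+(np.array([204,119])+.5)/(400/68)-.5
for z in (.130,.134): print(ray("side",p,z))
print(ray("side",np.array([226,271])+(np.array([197,83])+.5)/(400/68)-.5,.088))
print(ray("side",np.array([226,271])+(np.array([601-400,207])+.5)/(400/68)-.5,.02))
E
```

```text
t 6.3 pos [0.5795 0.1489 0.1166] F [-0.4  0.  -1.4] w 0.362
shift [-0.08  0.1   0.46] turn [-0.04 -0.04  0.  ]
[0.57491966 0.14314298 0.13      ]
[0.57315624 0.14566832 0.134     ]
[0.57812162 0.1472489  0.088     ]
[0.57863605 0.15186296 0.02      ]
```

```bash
python3 -m inch '[[[-0.08,0.1,0],[0,0,0],1],[[-0.08,0.1,0],[0,0,0],1],[[-0.08,0.1,0],[0,0,0],1],[[-0.08,0.1,0],[0,0,0],1]]' |sed -n 2p;python3 -m inch '[[[0,0,0],[0,0,0],1],[[0,0,0],[0,0,0],1]]' |sed -n 2p; python3 go.py .5777 .1467 .105
```

```text
eef_pos: [0.5769, 0.1461, 0.1157]
eef_pos: [0.5769, 0.1462, 0.1157]
t 6.9 pos [0.5769 0.1462 0.1157] F [ 0.   0.6 -0.5] w 0.356
shift [ 0.03 -0.02  0.43] turn [-0.04 -0.03  0.  ]
```

```bash
python3 -m inch '[[[0.03,-0.02,0.3],[0,0,0],1],[[0.03,-0.02,0.6],[0,0,0],1],[[0.03,-0.02,0.75],[0,0,0],1],[[0.03,-0.02,0.85],[0,0,0],1],[[0.03,-0.02,0.9],[0,0,0],1],[[0.03,-0.02,0.95],[0,0,0],1],[[0.03,-0.02,0.95],[0,0,0],1]]'; python3 go.py .5777 .1467 .030
```

```text
time: 7.6
eef_pos: [0.5778, 0.1468, 0.092]
orientation: [-3.137, -0.001, -0.005]
ft_force: [-0.2, -0.5, 0.2]
width: 0.357
finger_force: 40.1
t 7.6 pos [0.5778 0.1468 0.092 ] F [-0.2 -0.5  0.2] w 0.357
shift [-0.01  0.01  2.48] turn [-0.04 -0.03  0.  ]
```

```bash
python3 -m inch '[[[0,0,0.2],[0,0,0],1],[[0,0,0.4],[0,0,0],1],[[0,0,0.6],[0,0,0],1],[[0,0,0.6],[0,0,0],1]]'; python3 -m inch '[[[0,0,0.3],[0,0,0],1],[[0,0,0.6],[0,0,0],1],[[0,0,0.8],[0,0,0],1],[[0,0,0.8],[0,0,0],1]]';python3 go.py .5777 .1467 .030
```

```text
time: 8.0
eef_pos: [0.5771, 0.1466, 0.0759]
orientation: [-3.138, -0.001, -0.002]
ft_force: [0.1, -0.4, -0.7]
width: 0.359
finger_force: 40.1
time: 8.4
eef_pos: [0.5771, 0.1466, 0.0558]
orientation: [-3.138, -0.001, -0.002]
ft_force: [-0.1, -0.3, -0.8]
width: 0.358
finger_force: 40.1
t 8.4 pos [0.5771 0.1466 0.0558] F [-0.1 -0.3 -0.8] w 0.358
shift [0.02 0.   1.03] turn [-0.04 -0.01  0.  ]
```

```bash
python3 -m inch '[[[0,0,0.3],[0,0,0],1],[[0,0,0.6],[0,0,0],1],[[0,0,0.85],[0,0,0],1],[[0,0,0.93],[0,0,0],1],[[0,0,0.97],[0,0,0],1],[[0,0,0.97],[0,0,0],1]]'
```

```text
time: 9.0
eef_pos: [0.578, 0.1471, 0.0327]
orientation: [-3.137, -0.001, -0.005]
ft_force: [-0.3, -1.5, -0.5]
width: 0.362
finger_force: 40.1
```

```bash
python3 -m inch '[[[0,0,0.06],[0,0,0],1],[[0,0,0.1],[0,0,0],1],[[0,0,0.1],[0,0,0],1]]'
```

```text
time: 9.3
eef_pos: [0.5779, 0.147, 0.0302]
orientation: [-3.137, -0.001, -0.005]
ft_force: [-0.0, -0.5, -0.0]
width: 0.358
finger_force: 40.2
```

```bash
python3 -m inch '[[[0,0,0.04],[0,0,0],1],[[0,0,0.06],[0,0,0],1],[[0,0,0.06],[0,0,0],1]]'; python3 -m inch '[[[0,0,0],[0,0,0],-1],[[0,0,0],[0,0,0],-1],[[0,0,0],[0,0,0],-1],[[0,0,0],[0,0,0],-1],[[0,0,-1.5],[0,0,0],-1],[[0,0,-3.5],[0,0,0],-1],[[0,0,-5.5],[0,0,0],-1],[[0,0,-6.4],[0,0,0],-1]]'; python3 go.py .6575 -.164 .1
```

```text
time: 9.6
eef_pos: [0.5782, 0.1471, 0.0296]
orientation: [-3.138, -0.001, -0.006]
ft_force: [-2.1, -1.3, 5.1]
width: 0.363
finger_force: 40.7
time: 10.4
eef_pos: [0.5794, 0.1474, 0.1939]
orientation: [-3.136, -0.001, -0.016]
ft_force: [0.8, -0.3, 0.9]
width: 1.001
finger_force: 0.0
t 10.4 pos [0.5794 0.1474 0.1939] F [ 0.8 -0.3  0.9] w 1.001
shift [ 3.08 12.48  3.72] turn [-0.05 -0.09  0.01]
```

```bash
python3 -m inch '[[[3.1,12.5,1],[-0.04,-0.06,0],-1],[[3.1,12.5,2],[-0.04,-0.06,0],-1],[[3.1,12.5,3.5],[-0.04,-0.06,0],-1],[[3.1,12.5,3.5],[-0.04,-0.06,0],-1],[[3.1,12.5,3.5],[-0.04,-0.06,0],-1],[[3.1,12.5,3.5],[-0.04,-0.06,0],-1],[[3.1,12.5,3.5],[-0.04,-0.06,0],-1],[[3.1,12.5,3.5],[-0.04,-0.06,0],-1]]' >/dev/null
python3 -m inch '[[[0,0,0],[0,0,0],-1],[[0,0,0],[0,0,0],-1]]' >/dev/null
python3 go.py .6575 -.1635 .004; python3 - <<'E'
from h import *
t=imaging.capture("top");s=imaging.capture("side")
def cr(im,x,y,w,z): return cv2.resize(im[y-w:y+w,x-w:x+w],(z,z),interpolation=cv2.INTER_CUBIC)
cv2.imwrite("pics/c4.png",np.vstack([np.hstack([cr(t,257,215,34,300),cr(s,260,298,34,300)]),np.hstack([cr(t,408,178,34,300),cr(s,298,200,34,300)])])[:,:,::-1])
E
```

```text
t 11.4 pos [ 0.6557 -0.1636  0.1006] F [0.1 0.8 0.2] w 0.997
shift [ 0.08 -0.    3.86] turn [-0.01  0.02  0.02]
```

View pics/c4.png

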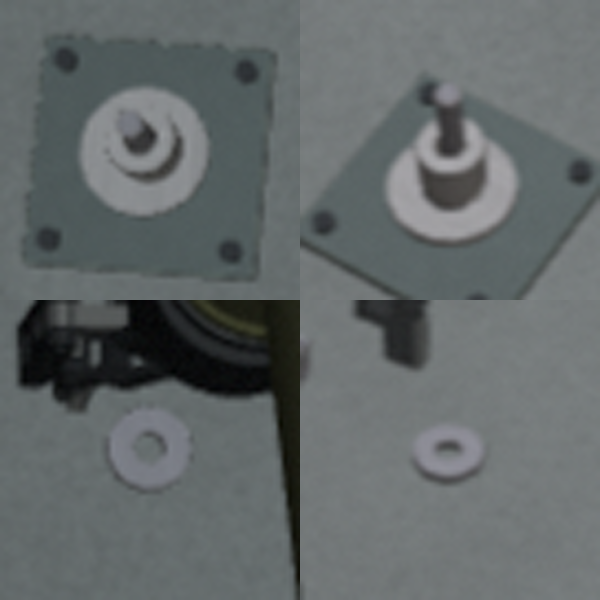

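The spacer sits on the disc around the stud. The washer is at (407.4,177.4) in the top picture, between the open fingers.

```bash
python3 -m inch '[[[0.08,-0.02,1.5],[0,0,0],-1],[[0.08,-0.02,2.8],[0,0,0],-1],[[0.08,-0.02,3.5],[0,0,0],-1],[[0.08,-0.02,3.8],[0,0,0],-1],[[0.08,-0.02,3.85],[0,0,0],-1],[[0.08,-0.02,3.85],[0,0,0],-1]]' 
python3 go.py .6575 -.163 .004
python3 -m inch '[[[0,0,0],[0,0,0],0],[[0,0,0],[0,0,0],0],[[0,0,0],[0,0,0],0],[[0,0,0],[0,0,0],1],[[0,0,0],[0,0,0],1],[[0,0,0],[0,0,0],1],[[0,0,0],[0,0,0],1]]' 40
```

```text
time: 12.1
eef_pos: [0.6581, -0.1652, 0.0053]
orientation: [3.141, 0.001, -0.002]
ft_force: [-0.4, 0.1, 0.5]
width: 1.001
finger_force: 0.0
t 12.1 pos [ 0.6581 -0.1652  0.0053] F [-0.4  0.1  0.5] w 1.001
shift [-0.03 -0.09  0.05] turn [0.   0.01 0.01]
time: 12.8
eef_pos: [0.6575, -0.1655, 0.0053]
orientation: [3.141, 0.0, -0.003]
ft_force: [-1.3, 0.9, 4.8]
width: 0.42
finger_force: 39.3
```

```bash
python3 -m inch '[[[0,0,-0.5],[0,0,0],1],[[0,0,-1.5],[0,0,0],1],[[0,0,-3],[0,0,0],1],[[0,0,-5],[0,0,0],1],[[0,0,-6],[0,0,0],1],[[0,0,-6],[0,0,0],1],[[0,0,-6],[0,0,0],1]]'; python3 go.py .5777 .1467 .2;  python3 - <<'E'
from h import *
t=imaging.capture("top");s=imaging.capture("side")
u=proj("side",robot.sense()["eef_pos"])[0].astype(int);v=proj("top",robot.sense()["eef_pos"])[0].astype(int);print(u,v)
def cr(im,x,y,w,z): return cv2.resize(im[y-w:y+w,x-w:x+w],(z,z),interpolation=cv2.INTER_CUBIC)
cv2.imwrite("pics/c5.png",np.hstack([cr(t,v[0],v[1],34,400),cr(s,u[0],u[1],34,400)])[:,:,::-1])
E
```

```text
time: 13.5
eef_pos: [0.6577, -0.1653, 0.1548]
orientation: [3.141, 0.001, -0.003]
ft_force: [-0.0, -0.6, -1.0]
width: 0.415
finger_force: 40.0
t 13.5 pos [ 0.6577 -0.1653  0.1548] F [-0.  -0.6 -1. ] w 0.415
shift [ -3.2  -12.48  -1.81] turn [0.01 0.02 0.  ]
[298 153] [419 157]
```

View pics/c5.png

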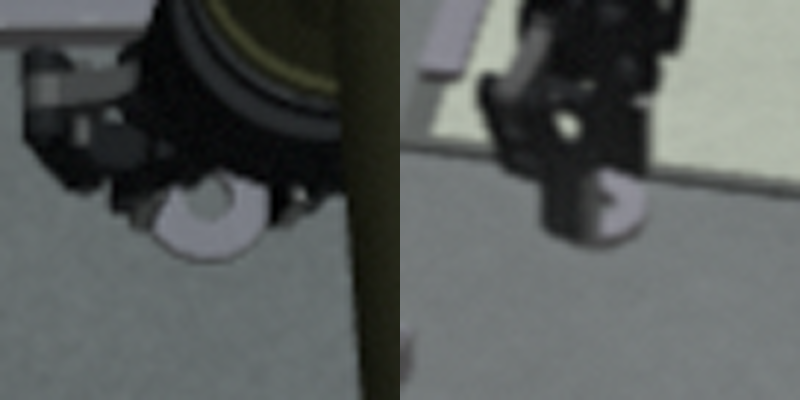

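The washer is held flat between the fingertips. Its hole is at about (420.3,156.2) in the top picture.

```bash
python3 -m inch '[[[-3.2,-12.48,-1.8],[0,0,0],1],[[-3.2,-12.48,-1.8],[0,0,0],1],[[-3.2,-12.48,-1.8],[0,0,0],1],[[-3.2,-12.48,-1.8],[0,0,0],1],[[-3.2,-12.48,-1.8],[0,0,0],1],[[-3.2,-12.48,-1.8],[0,0,0],1],[[-3.2,-12.48,-1.8],[0,0,0],1],[[-3.2,-12.48,-1.8],[0,0,0],1]]' >/dev/null
python3 -m inch '[[[0,0,1],[0,0,0],1],[[0,0,2],[0,0,0],1],[[0,0,3],[0,0,0],1],[[0,0,3.6],[0,0,0],1],[[0,0,3.6],[0,0,0],1],[[0,0,3.6],[0,0,0],1],[[0,0,3.6],[0,0,0],1]]'
python3 go.py .5777 .1467 .09; python3 - <<'E'
from h import *
print(ray("top",(420.3,156.2),.1575))
E
```

```text
time: 15.1
eef_pos: [0.5782, 0.1469, 0.1104]
orientation: [-3.141, -0.0, 0.002]
ft_force: [0.1, -0.1, 0.3]
width: 0.416
finger_force: 40.0
t 15.1 pos [0.5782 0.1469 0.1104] F [ 0.1 -0.1  0.3] w 0.416
shift [-0.02  0.01  0.82] turn [-0.    0.01  0.  ]
[ 0.6569193  -0.16533772  0.1575    ]
```

```bash
python3 -m inch '[[[0,0,0.3],[0,0,0],1],[[0,0,0.55],[0,0,0],1],[[0,0,0.7],[0,0,0],1],[[0,0,0.8],[0,0,0],1],[[0,0,0.9],[0,0,0],1],[[0,0,1],[0,0,0],1],[[0,0,1],[0,0,0],1]]'; python3 go.py .5782 .1467 .0565
```

```text
time: 15.8
eef_pos: [0.577, 0.1467, 0.0838]
orientation: [3.141, 0.001, -0.006]
ft_force: [-0.9, 0.4, -0.9]
width: 0.42
finger_force: 40.0
t 15.8 pos [0.577  0.1467 0.0838] F [-0.9  0.4 -0.9] w 0.42
shift [ 0.05 -0.    1.09] turn [0.   0.04 0.  ]
```

```bash
python3 -m inch '[[[0,0,0.3],[0,0,0],1],[[0,0,0.6],[0,0,0],1],[[0,0,0.85],[0,0,0],1],[[0,0,1],[0,0,0],1],[[0,0,1.03],[0,0,0],1],[[0,0,1.03],[0,0,0],1]]'; python3 go.py .578 .147 .0553
```

```text
time: 16.4
eef_pos: [0.5771, 0.1468, 0.0583]
orientation: [-3.141, -0.001, 0.005]
ft_force: [0.3, -0.4, -1.0]
width: 0.418
finger_force: 40.0
t 16.4 pos [0.5771 0.1468 0.0583] F [ 0.3 -0.4 -1. ] w 0.418
shift [ 0.04 -0.01  0.12] turn [-0.    0.03  0.  ]
```

```bash
python3 -m inch '[[[0,0,0.05],[0,0,0],1],[[0,0,0.1],[0,0,0],1],[[0,0,0.1],[0,0,0],1]]'
```

```text
time: 16.7
eef_pos: [0.5772, 0.1467, 0.0559]
orientation: [3.142, 0.001, -0.005]
ft_force: [-0.5, -0.9, -0.2]
width: 0.416
finger_force: 40.0
```

```bash
python3 -m inch '[[[0,0,0.03],[0,0,0],1],[[0,0,0.03],[0,0,0],-1],[[0,0,0.03],[0,0,0],-1],[[0,0,0.03],[0,0,0],-1],[[0,0,0.03],[0,0,0],-1],[[0,0,-2],[0,0,0],-1],[[0,0,-4],[0,0,0],-1],[[0,0,-5.5],[0,0,0],-1]]' | sed -n '2p;4p';  python3 go.py .443 -.286 .15
```

```text
eef_pos: [0.5781, 0.1473, 0.1964]
ft_force: [0.1, 0.0, -0.1]
t 17.5 pos [0.5781 0.1473 0.1964] F [ 0.1  0.  -0.1] w 1.004
shift [-5.41 17.33  1.85] turn [-0.01  0.01  0.01]
```

```bash
python3 -m inch '[[[-5.4,17.3,0],[0,0,0],-1],[[-5.4,17.3,0],[0,0,0],-1],[[-5.4,17.3,0],[0,0,0],-1],[[-5.4,17.3,0],[0,0,0],-1],[[-5.4,17.3,0],[0,0,0],-1],[[-5.4,17.3,0],[0,0,0],-1],[[-5.4,17.3,0],[0,0,0],-1],[[-5.4,17.3,0],[0,0,0],-1]]' >/dev/null
python3 go.py .443 -.286 .1
```

```text
t 18.3 pos [ 0.4577 -0.237   0.1943] F [ 1.1 -0.7  0.1] w 1.002
shift [-0.58  1.96  3.77] turn [0.01 0.02 0.01]
```

```bash
python3 -m inch '[[[-0.58,2,1.5],[0,0,0],-1],[[-0.58,2,3],[0,0,0],-1],[[-0.58,2,3.7],[0,0,0],-1],[[-0.58,2,3.7],[0,0,0],-1],[[-0.58,2,3.7],[0,0,0],-1],[[-0.58,2,3.7],[0,0,0],-1]]' >/dev/null
python3 go.py .443 -.286 .0085;python3 - <<'E'
from h import *
t=imaging.capture("top");s=imaging.capture("side")
def cr(im,x,y,w,z): return cv2.resize(im[y-w:y+w,x-w:x+w],(z,z),interpolation=cv2.INTER_CUBIC)
cv2.imwrite("pics/c6.png",np.hstack([cr(t,257,215,34,300),cr(s,260,298,34,300),]))
A=np.vstack([np.hstack([cr(t,257,215,34,300),cr(s,260,298,34,300)]),np.hstack([cr(t,470,270,34,300),cr(s,399,190,34,300)])])
cv2.imwrite("pics/c6.png",A[:,:,::-1])
E
```

```text
t 18.9 pos [ 0.4453 -0.2853  0.1032] F [0.3 0.2 0.6] w 1.001
shift [-0.09  0.02  3.79] turn [0.02 0.   0.02]
```

View pics/c6.png

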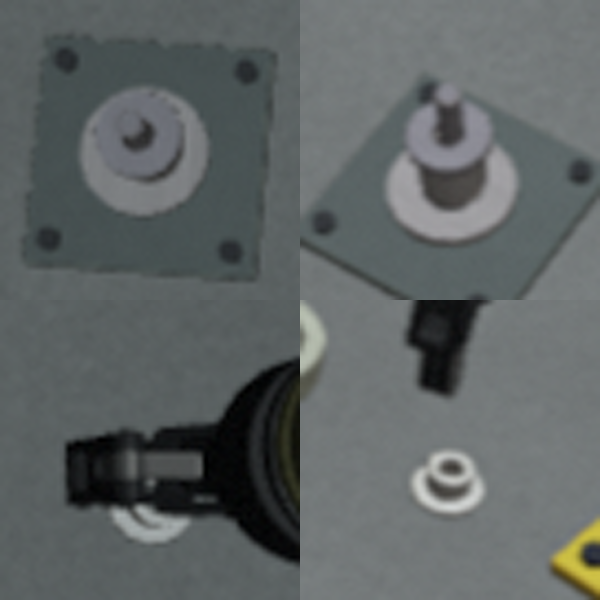

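The washer lies flat on the spacer. In the side picture the bushing's bore is at about (399.1,192.8), still flange down.

```bash
python3 - <<'E'
from h import *
print(ray("side",(399.1,192.8),.02))
E
python3 -m inch '[[[-0.05,0.02,1.5],[0,0,0],-1],[[-0.05,0.02,2.8],[0,0,0],-1],[[-0.05,0.02,3.5],[0,0,0],-1],[[-0.05,0.02,3.75],[0,0,0],-1],[[-0.05,0.02,3.75],[0,0,0],-1],[[-0.05,0.02,3.75],[0,0,0],-1]]';python3 go.py .4435 -.286 .0085
```

```text
[ 0.44547204 -0.28757159  0.02      ]
time: 19.6
eef_pos: [0.4433, -0.2862, 0.0091]
orientation: [3.14, 0.001, -0.002]
ft_force: [-0.6, 0.2, 0.1]
width: 0.997
finger_force: 0.0
t 19.6 pos [ 0.4433 -0.2862  0.0091] F [-0.6  0.2  0.1] w 0.997
shift [ 0.01 -0.01  0.02] turn [0.01 0.01 0.01]
```

```bash
python3 -m inch '[[[0.02,0.02,0],[0,0,0],0],[[0.02,0.02,0],[0,0,0],0],[[0.02,0.02,0],[0,0,0],0],[[0.02,0.02,0],[0,0,0],1],[[0.02,0.02,0],[0,0,0],1],[[0.02,0.02,0],[0,0,0],1],[[0.02,0.02,0],[0,0,0],1],[[0.02,0.02,0],[0,0,0],1]]' 50
python3 -m inch '[[[0,0,-0.5],[0,0,0],1],[[0,0,-1.5],[0,0,0],1],[[0,0,-3],[0,0,0],1],[[0,0,-5],[0,0,0],1],[[0,0,-7],[0,0,0],1],[[0,0,-7],[0,0,0],1],[[0,0,-7],[0,0,0],1]]'
python3 - <<'E'
from h import *
t=imaging.capture("top");s=imaging.capture("side")
u=proj("side",robot.sense()["eef_pos"])[0].astype(int);v=proj("top",robot.sense()["eef_pos"])[0].astype(int);print(u,v)
def cr(im,x,y,w,z): return cv2.resize(im[y-w:y+w,x-w:x+w],(z,z),interpolation=cv2.INTER_CUBIC)
cv2.imwrite("pics/c7.png",np.hstack([cr(t,v[0],v[1],34,400),cr(s,u[0],u[1],34,400)])[:,:,::-1])
E
python3 go.py .578 .147 .2
```

```text
time: 20.4
eef_pos: [0.4429, -0.2863, 0.0082]
orientation: [3.141, 0.001, -0.005]
ft_force: [-2.3, 1.5, 6.1]
width: 0.279
finger_force: 48.8
time: 21.1
eef_pos: [0.4439, -0.2866, 0.1844]
orientation: [3.139, 0.001, -0.001]
ft_force: [-0.2, -0.0, -0.9]
width: 0.28
finger_force: 49.2
[409 141] [497 276]
t 21.2 pos [ 0.4423 -0.2857  0.1816] F [ 0.5 -0.1 -1.3] w 0.275
shift [  5.43 -17.31  -0.75] turn [-0.01  0.05  0.  ]
```

View pics/c7.png

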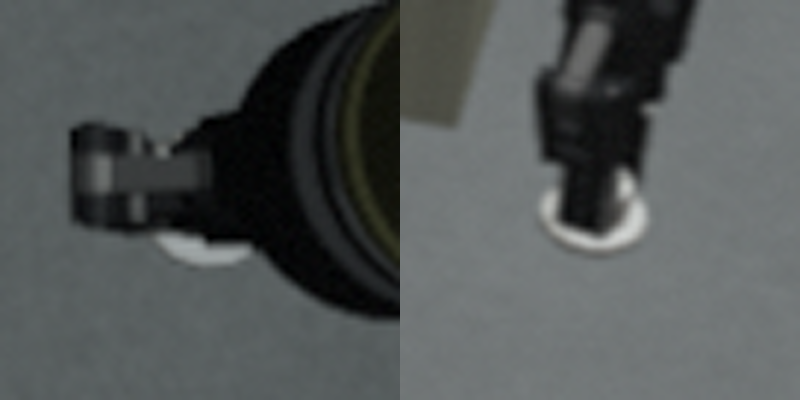

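The bushing is held by its sleeve with the flange level, and the flange is centred near (407.6,141.4) in the side picture.

```bash
python3 - <<'E'
from h import *
print(ray("side",(407.6,141.4),.179))
E
python3 -m inch '[[[5.43,-17.31,-0.7],[0,0,0],1],[[5.43,-17.31,-0.7],[0,0,0],1],[[5.43,-17.31,-0.7],[0,0,0],1],[[5.43,-17.31,-0.7],[0,0,0],1],[[5.43,-17.31,-0.7],[0,0,0],1],[[5.43,-17.31,-0.7],[0,0,0],1],[[5.43,-17.31,-0.7],[0,0,0],1],[[5.43,-17.31,-0.7],[0,0,0],1]]' >/dev/null
python3 go.py .578 .147 .12
```

```text
[ 0.44689554 -0.28851679  0.179     ]
t 22.0 pos [0.562  0.0968 0.1958] F [ 1.9  0.1 -0.1] w 0.277
shift [ 0.66 -2.01  3.03] turn [0.   0.06 0.  ]
```

```bash
python3 -m inch '[[[0.62,-2.01,1.5],[0,0.03,0],1],[[0.62,-2.01,2.5],[0,0.03,0],1],[[0.62,-2.01,3],[0,0.03,0],1],[[0.62,-2.01,3],[0,0.03,0],1],[[0.62,-2.01,3],[0,0.03,0],1],[[0.62,-2.01,3],[0,0.03,0],1]]' | sed -n 2,3p
python3 go.py .577 .147 .09
```

```text
eef_pos: [0.5791, 0.1441, 0.124]
orientation: [3.141, -0.003, 0.003]
t 22.6 pos [0.5791 0.1441 0.124 ] F [ 0.4 -0.3 -1.1] w 0.276
shift [-0.09 -0.12  1.36] turn [ 0.   -0.02 -0.02]
```

```bash
python3 -m inch '[[[-0.09,-0.1,0.5],[0,-0.02,0],1],[[-0.09,-0.1,0.5],[0,-0.02,0],1],[[-0.09,-0.1,0.5],[0,-0.02,0],1],[[-0.09,-0.1,0.5],[0,-0.02,0],1]]' | sed -n 2,4p
python3 go.py .577 .147 .086
```

```text
eef_pos: [0.5759, 0.1479, 0.1103]
orientation: [3.141, 0.0, -0.003]
ft_force: [0.5, 0.6, -0.6]
t 23.0 pos [0.5759 0.1479 0.1103] F [ 0.5  0.6 -0.6] w 0.279
shift [0.05 0.04 0.97] turn [0.   0.02 0.  ]
```

Contact is expected at a TCP height of about 0.096.

```bash
python3 -m inch '[[[0.05,0.03,0.2],[0,0,0],1],[[0.05,0.03,0.4],[0,0,0],1],[[0.05,0.03,0.5],[0,0,0],1],[[0.05,0.03,0.6],[0,0,0],1],[[0.05,0.03,0.7],[0,0,0],1],[[0.05,0.03,0.8],[0,0,0],1],[[0.05,0.03,0.8],[0,0,0],1]]'
```

```text
time: 23.7
eef_pos: [0.5767, 0.1472, 0.0896]
orientation: [3.141, 0.001, -0.004]
ft_force: [0.2, 0.0, -1.1]
width: 0.277
finger_force: 49.2
```

```bash
python3 -m inch '[[[0,0,0.2],[0,0,0],1],[[0,0,0.4],[0,0,0],1],[[0,0,0.6],[0,0,0],1],[[0,0,0.75],[0,0,0],1],[[0,0,0.85],[0,0,0],1],[[0,0,0.85],[0,0,0],1],[[0,0,0.85],[0,0,0],1]]'
```

```text
time: 24.4
eef_pos: [0.5768, 0.1472, 0.0687]
orientation: [3.141, 0.001, -0.004]
ft_force: [-0.4, -1.3, -0.6]
width: 0.275
finger_force: 49.2
```

```bash
python3 -m inch '[[[0,0,0.06],[0,0,0],1],[[0,0,0.1],[0,0,0],1],[[0,0,0.1],[0,0,0],1],[[0,0,0.1],[0,0,0],1],[[0,0,0.1],[0,0,0],1]]'; python3 -m inch '[[[0,0,0.04],[0,0,0],1],[[0,0,0.08],[0,0,0],1],[[0,0,0.08],[0,0,0],1]]'
```

```text
time: 24.9
eef_pos: [0.5769, 0.1472, 0.0663]
orientation: [3.141, 0.0, -0.003]
ft_force: [-0.1, -0.1, -0.4]
width: 0.275
finger_force: 49.2
time: 25.2
eef_pos: [0.5772, 0.1472, 0.0653]
orientation: [3.141, 0.0, -0.002]
ft_force: [-1.7, -1.8, 5.0]
width: 0.275
finger_force: 49.8
```

```bash
python3 -m inch '[[[0,0,0.04],[0,0,0],1],[[0,0,0.08],[0,0,0],1],[[0,0,0.12],[0,0,0],1],[[0,0,0.12],[0,0,0],1]]' | sed -n '2p;4p'; python3 -m inch '[[[0,0,0.04],[0,0,0],1],[[0,0,0.08],[0,0,0],1],[[0,0,0.08],[0,0,0],1]]'| sed -n '2p;4p'
```

```text
eef_pos: [0.5772, 0.1472, 0.0624]
ft_force: [-2.1, -1.7, 6.0]
eef_pos: [0.5772, 0.1472, 0.0604]
ft_force: [-2.4, -2.1, 5.8]
```

```bash
python3 -m inch '[[[0,0,0.04],[0,0,0],1],[[0,0,0.04],[0,0,0],1]]'| sed -n '2p;4p'; python3 -m inch '[[[0,0,0.03],[0,0,0],1],[[0,0,0.03],[0,0,0],1]]'| sed -n '2p;4p'
```

```text
eef_pos: [0.5773, 0.1472, 0.0602]
ft_force: [-4.3, -2.9, 10.3]
eef_pos: [0.5774, 0.1472, 0.0601]
ft_force: [-6.1, -3.5, 14.5]
```

The disc is on its stop: the force rises with no further travel. I'll unload, let go and retreat.

```bash
python3 -m inch '[[[0,0,-0.06],[0,0,0],1],[[0,0,-0.08],[0,0,0],1],[[0,0,-0.08],[0,0,0],1]]'| sed -n '2p;4p'; python3 -m inch '[[[0,0,-0.1],[0,0,0],-1],[[0,0,-0.1],[0,0,0],-1],[[0,0,-0.1],[0,0,0],-1],[[0,0,-0.1],[0,0,0],-1],[[0,0,-0.1],[0,0,0],-1],[[0,0,-1.5],[0,0,0],-1],[[0,0,-3.5],[0,0,0],-1],[[0,0,-5.5],[0,0,0],-1]]'
python3 -m inch '[[[0,6,-1],[0,0,0],-1],[[0,6,-1],[0,0,0],-1],[[0,6,-1],[0,0,0],-1],[[0,6,-1],[0,0,0],-1],[[0,6,-1],[0,0,0],-1],[[0,6,-1],[0,0,0],-1]]'| sed -n 2p
python3 - <<'E'
from h import *
t=imaging.capture("top");s=imaging.capture("side")
def cr(im,x,y,w,z): return cv2.resize(im[y-w:y+w,x-w:x+w],(z,z),interpolation=cv2.INTER_CUBIC)
cv2.imwrite("pics/c8.png",np.hstack([cr(t,257,215,34,400),cr(s,260,298,34,400)])[:,:,::-1])
E
```

```text
eef_pos: [0.5773, 0.1471, 0.0602]
ft_force: [-1.8, -2.5, 6.2]
time: 27.4
eef_pos: [0.5765, 0.1472, 0.1979]
orientation: [-3.142, -0.001, 0.006]
ft_force: [1.5, 0.5, 0.9]
width: 1.003
finger_force: 0.0
eef_pos: [0.5771, -0.0011, 0.222]
```

View pics/c8.png

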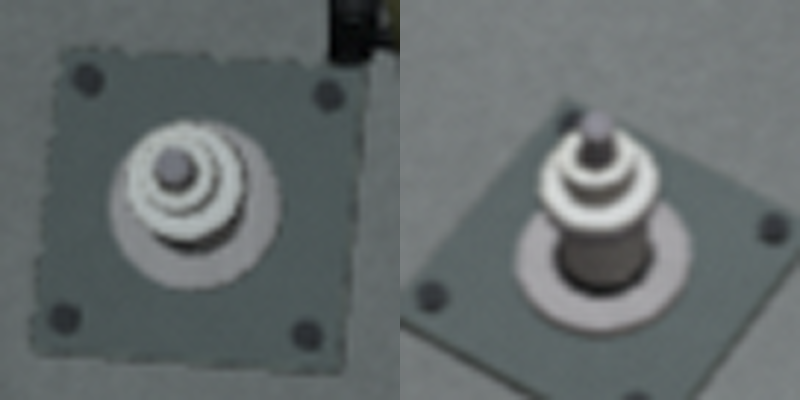

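The full stack sits flat on the stud with the bushing flange down, the disc is home, and the gripper is clear.

```bash
python3 -c "
from plant import robot
print(robot.close_job())"
```

```text
the job is handed in; nothing more can be done
None
```

The spacer, washer and bushing (flange down) are on the stud of the small grey mount, the disc is pressed home (about 14.5 N at most by the wrist readings), the gripper is clear, and the job was handed in at about 28 s; no verdict was shown.

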